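# Bring out a carrier of castor wheels and hold it up level

### The job

The carrier with the two wheelchair castor wheels is parked under the slotted deck of the low wooden rack, with only its T handle standing up through the slot. Slide it along the slot until it is completely out in front of the rack, then lift it about 15 cm off the bench and finish while still holding it there in front of the rack, steady and level with both wheels in it, for a colleague to check. Do not tip the carrier on the way, and leave the other things on the bench and on the rack where they are.

Things in the scene. Friction and masses are not known exactly. Their poses are not given: they have to be found in the camera images.
- rack: Fixed low wooden rack, 150 deep (x), 270 wide (y), 62 high, position and yaw vary. Origin: centre of its footprint at bench level; z up, +x from its open front (facing the robot) to its back. Deck 12 thick, underside at 50; straight slot 28 wide at y = 0, open at the front edge (x = -75), ending at x = 40. Side walls 246 apart inside, 12 high stop at the back, no floor: the carrier stands on the bench.
- carrier: Loose grey two-pocket tray, 88 (x) x 190 (y) x 20 high, 5 floor; a 25 high block between the pockets and a 12 diameter steel post with a T handle at its middle. Origin: centre of its underside, on the bench at the start; z up, x, y nearly along the rack's. About 0.5 kg with wheels, balanced within 20 mm of the post. While under the deck it can rise only about 15 mm.
- carrier_handle (a point): Centre of the T handle, 130 above the carrier's origin, on the post's axis: a flat-sided aluminium bar, 14 thick (along the carrier's x), 60 long (along its y), 22 high. The bar's underside is 57 above the rack's deck.
- wheel0: Loose castor wheel, 70 diameter, 26 thick, black tyre and white centre, lying flat in the carrier's +y pocket, its centre about 50 from the post. Origin: centre of its underside. About 0.11 kg.
- wheel1: The same kind of castor wheel in the carrier's -y pocket.
- spare_wheel: Bystander: larger castor wheel, 100 diameter, 30 thick, lying on the bench at the rack's -y side. Origin: centre of its underside.
- fork: Bystander: dark steel castor fork, 36 x 50 x 90 high, standing on the bench at the rack's +y side. Origin: centre of its underside.
- carton: Bystander: small cardboard carton, 55 x 50 x 38 high, standing on the rack's deck, 80 to 100 to one side of the slot (centre). Origin: centre of its underside.
- tin: Bystander: metal tin, 60 diameter, 75 high, on the bench far to the left. Origin: centre of its underside.
- spanner: Bystander: steel spanner, 170 long, lying on the bench far to the right. Origin: under its middle.
- screwdriver: Bystander: screwdriver, 190 long, lying on the bench far to the left. Origin: under its middle.
- brake_block: Bystander: black brake block, 70 x 30 x 22 high, on the bench far to the right. Origin: centre of its underside.
Things that resemble listed ones, but are neither listed nor needed, are in the scene too. Leave any pink or turquoise look-alike of the carrier alone.

How it is judged:
On the way, in this order (a step that is already met when the one before it is completed fails the run):
1. the carrier is slid fully out from under the deck, still low (x of carrier in the frame of rack below -0.12 m and height (world z) of carrier below 0.05 m).
2. the carrier is lifted clear of the bench, level (height (world z) of carrier above 0.11 m and angle between carrier's own z axis and vertical below 0.12 rad and contact force between the fingers and carrier above 1 N), for 0.3 s.
At the end, for the whole second after the job is handed in: The gripper holds the carrier in front of the rack (centre 120 to 300 mm in front of the rack's centre, within 150 mm sideways), its underside 110 to 200 mm above the bench, level within 0.12 rad, still (under 0.03 m/s and 0.2 rad/s), not touching the rack, with both wheels lying in the tray (all of step 2 and height (world z) of carrier below 0.2 m and linear speed of carrier below 0.03 m/s and angular speed of carrier below 0.2 rad/s and x of carrier in the frame of rack between -0.3 and -0.12 m and y of carrier in the frame of rack between -0.15 and 0.15 m and contact force between carrier and rack below 0.2 N and z of wheel0 in the frame of carrier between -0.005 and 0.025 m and z of wheel1 in the frame of carrier between -0.005 and 0.025 m and x of wheel0 in the frame of carrier between -0.03 and 0.03 m and x of wheel1 in the frame of carrier between -0.03 and 0.03 m and horizontal distance between each of wheel0, wheel1 and carrier below 0.075 m); the arm keeps its last pose, push and grip.
It fails at once if the carrier is tipped by more than 0.3 rad (angle between carrier's own z axis and vertical above 0.3 rad).
It fails at once if another thing on the bench or rack is shifted by more than 30 mm (distance of any of spare_wheel, fork, carton, tin, spanner, screwdriver, brake_block from where it was at the start of the episode above 0.03 m).
It also fails if it takes over 38 s, if anything falls off the work surface, if the arm or the gripper's body presses on something with over 40 N, if the wrist force passes 120 N, or if a joint passes its speed limit or range.

### The arm

A 7-joint arm with a two-finger parallel gripper is mounted at the origin on the work surface. World frame = base frame: x ahead of the robot, y to its left, z up, the work surface at z = 0. Lengths are in m, angles in rad, forces in N, time in s.
With the tool pointing down it reaches from about 0.4 to 0.925 m from the base axis. Payload 4.1 kg.
Tool frame: the origin (TCP) lies between the finger pads; the fingertips stand 14 mm ahead of it and the grasp point (between the pads) lies 5 mm behind it; z points along the fingers, y is the direction in which the jaws open and shut (so a half turn about z gives the same grasp; the last joint's range is limited). The gripper opens to 85 mm and grips with 20 to 120 N. Pads are 22 mm wide; open, the fingers measure 114 mm over their backs; the gripper's body (76 mm by 85 mm) begins 54 mm behind the grasp point. The pads swing forward as they close: fully open they stand 13 mm farther back than shut.
Start: joints at [1.149, 0.398, 0.045, 1.537, -0.019, 1.207, -0.051], TCP at [0.206, -0.616, 0.245] pointing down, gripper open.
Joint ranges: [-2.82, 2.82], [-0.49, 2.23], [-1.37, 1.46], [0, 2.46], [-1.36, 4.5], [0.23, 2], [-2.94, 2.94]. Speed limits (rad/s): [2.57, 2.57, 3.14, 3.14, 3.14, 3.14, 3.14].

### API

Orientations are given as a unit quaternion [w, x, y, z].
In Python, from rig import sense, eyes, ctrl, finder gives the robot as it stands.
- The arm moves only by the tool move_arm, never from a script. Its argument "deltas" is text: rows parted by semicolons, each of 4 numbers parted by spaces: the shift along the tool's x, y, z in mm, then the turn about the tool's z in rad. A call has exactly 10 rows; each row is the pose to reach, as a shift and turn from the pose measured when the call began, along the tool's axes at that moment; what a row does not reach only later rows make up. A row lasts 1/10 s, in which the tool goes at most 50 mm and 8.59 degrees, less where a joint would pass 70% of its speed; a pose out of reach is approached as far as the arm can. A call with a gripper value outside its range is refused whole. "fingers" is the opening in per cent of the stroke, from 0 (shut) to 100 (fully open), set as the call begins (left out, the last holds). The fingers move at their own pace and stop on an object; the grip force is fixed at half the most. Time passes only in rows, so rows that repeat a pose let the fingers close, or fill a call up. It gives the time, the measured TCP pose, the force and the opening at its end, in the units of the state.
- sense(): the state, without advancing time (a new reading comes with each control period).
- eyes.grab_frame(name): name is "scene" or "top" or "wrist"; returns the picture (480x640x3 uint8, red, green, blue); there is no depth.
- eyes.camera_params(name): a dict with "intrinsics" (3x3 intrinsics, pixels), "dist" ([k1, k2, p1, p2, k3] as OpenCV has them; the pictures are not rectified), "position" and "orientation" of the camera in the world. Camera axes: x right, y up, looking along -z (the intrinsics and any distortion apply to the point x, -y, -z); pixel columns grow to the right and rows downward; lengths in m; the calibration is good to about 2 mm. A picture is of the moment at which its call begins: read the wrist's pose just before it. camera_params takes no time and is no camera call; for the wrist camera it gives the pose at the moment of the call.
- ctrl.job_done(): hands the job in, once; it reports no verdict.
Trained networks look in the newest picture that a camera, given by its name, has taken for a name from the list of things; names that differ only in an ending like _2 or _b are one class to them, and where a whole thing is asked for, a point or a joint stands for the part that bears it (a point fixed in the world has none). Each returns a list of dicts, best first, with "score" (0 to 1); they miss things now and then, are a little off and sometimes report something else, mostly with a low value. They report only what shows in the picture. A call takes as long as a camera call. They do not tell look-alikes from the thing itself.
- finder.boxes_of(camera, target): "at" ([row, column] in pixels, amid what is visible of it).
- finder.tip_of(camera, target): "at" ([row, column] in pixels: a listed point, or the origin of a listed thing).
The state is a dict: "time": time; "q": joint angles; "qd": joint speeds; "joint_efforts": joint torques, N m; "ee_pos": TCP position; "eef_rot": TCP orientation; "force": force on the tool from outside, world axes, zero at the start; "torque": the same for the moment, N m; "width": finger opening in m.
Only numpy, scipy, OpenCV 4.12 (cv2) and the standard library are available. Lean on these libraries where they do the work, as an engineer would, in place of code of your own. Each camera call takes 0.05 s, during which the arm holds its last target.

## Working session

There is one attempt and no reset: what is moved stays moved. The work goes in short steps, Python scripts to look and compute and a tool call to move; the robot and the scene stay as the last step left them, time stands still between calls to the robot, and variables do not carry over. Pictures are saved under pics/ and viewed, and the job is handed in when it is done.

Besides the shell and the picture viewer there is one more tool, called after "Request:" as a command line: name --argument value ..., lists and objects as JSON in quotes. move_arm: Moves the arm, as the interface text tells. Its arguments: {"type":"object","properties":{"deltas":{"type":"string"},"fingers":{"type":"number"}},"required":["deltas"]}

```bash
mkdir -p pics; ls
python3 - <<'E'
from rig import sense, eyes, ctrl, finder
import cv2
s=sense();print(s)
for n in("scene","top"):
    im=eyes.grab_frame(n);cv2.imwrite(f"pics/{n}0.png",im[:,:,::-1])
    p=eyes.camera_params(n);print(n,p)
    for t in("carrier_handle","carrier","rack"):
        print(t,"tip",finder.tip_of(n,t)[:3]);
E
```

```text
pics
{'time': 0.0, 'q': array([ 1.14901172,  0.39919568,  0.04505222,  1.53787769, -0.01870334,
        1.20692287, -0.05070267]), 'qd': array([-0.00064263,  0.00255157,  0.00011459, -0.00086107, -0.00121803,
        0.00023958, -0.00073178]), 'joint_efforts': array([ 3.58362240e-04, -4.75114667e+01,  1.36479948e+00, -2.54219002e+01,
        1.14757693e-02,  9.44733736e-03,  2.63140635e-06]), 'ee_pos': array([ 0.20600321, -0.61584491,  0.24426248]), 'eef_rot': array([-9.64260526e-04,  9.86996682e-01,  1.60737572e-01, -2.28327131e-04]), 'force': array([-0.14344915,  0.57218244, -1.33195637]), 'torque': array([0.02945291, 0.02624733, 0.03292365]), 'width': 0.08506769803715822}
scene {'intrinsics': array([[601.74382116,   0.        , 325.53468154],
       [  0.        , 601.74382116, 239.18250664],
       [  0.        ,   0.        ,   1.        ]]), 'dist': array([-0.18257683,  0.        ,  0.        ,  0.        ,  0.        ]), 'position': array([1.89356506, 0.54835752, 1.16988389]), 'orientation': array([0.49825206, 0.25928054, 0.3791377 , 0.73537276])}
carrier_handle tip [{'at': [2
[... 370 characters left out ...]
.        , 319.40915183],
       [  0.        , 599.89289506, 243.32764706],
       [  0.        ,   0.        ,   1.        ]]), 'dist': array([-0.10121863,  0.        ,  0.        ,  0.        ,  0.        ]), 'position': array([ 0.36397516, -0.00229758,  1.53357583]), 'orientation': array([ 0.71654202,  0.03117138, -0.03647407, -0.69589189])}
carrier_handle tip [{'at': [167.8, 179.6], 'score': 0.95}, {'at': [253.6, 231.5], 'score': 0.89}, {'at': [339.7, 429.0], 'score': 0.78}]
carrier tip [{'at': [212.9, 359.1], 'score': 0.77}, {'at': [337.6, 417.8], 'score': 0.7}, {'at': [173.6, 194.8], 'score': 0.7}]
rack tip [{'at': [207.5, 358.3], 'score': 0.93}, {'at': [291.1, 115.0], 'score': 0.67}]
```

View pics/scene0.png

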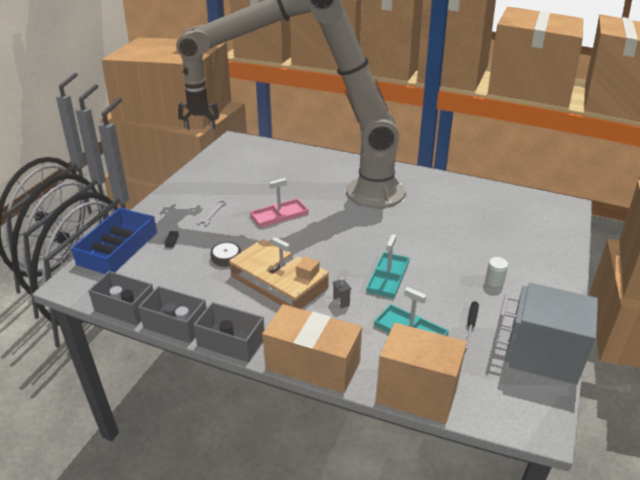

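View pics/top0.png

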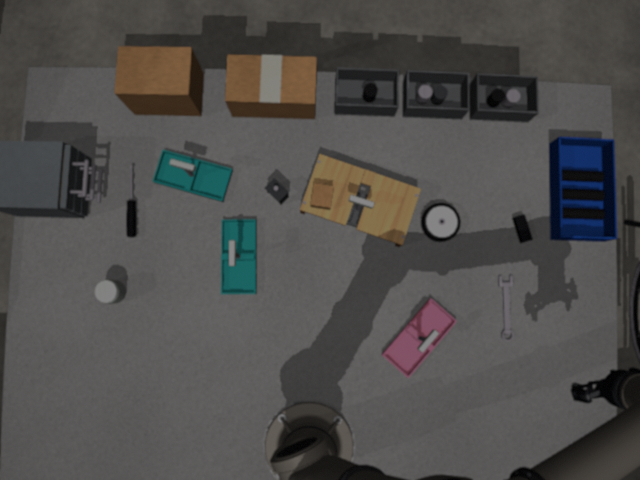

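The rack with the handle is in the top view near (row 200, col 360). The pink tray (340, 425) and the turquoise ones (170, 190 and 255, 235) are look-alikes. I'll check this in an enlarged crop.

```bash
cat > h.py <<'E'
import numpy as np, cv2
from rig import sense, eyes, ctrl, finder
from scipy.spatial.transform import Rotation as R
def Rq(q): return R.from_quat([q[1],q[2],q[3],q[0]])
def pix2w(p,rc,z):
    u=cv2.undistortPoints(np.array([[[rc[1],rc[0]]]],float),p["intrinsics"],p["dist"])[0,0]
    d=Rq(p["orientation"]).apply([u[0],-u[1],-1]); c=np.array(p["position"])
    return c+d*(z-c[2])/d[2]
def w2pix(p,P):
    P=np.atleast_2d(P); c=Rq(p["orientation"]).inv().apply(P-p["position"]); c=c*[1,-1,-1]
    o=cv2.projectPoints(c,np.zeros(3),np.zeros(3),p["intrinsics"],p["dist"])[0][:,0]
    return o[:,::-1]
E
python3 - <<'E'
from h import *
im=cv2.imread("pics/top0.png");c=im[135:255,290:450]
cv2.imwrite("pics/crop0.png",cv2.resize(c,None,fx=5,fy=5,interpolation=cv2.INTER_CUBIC))
p=eyes.camera_params("top")
hsv=cv2.cvtColor(im,cv2.COLOR_BGR2HSV)
m=cv2.inRange(hsv,(8,70,60),(28,255,255)); m[:140]=0;m[250:]=0;m[:,:285]=0;m[:,440:]=0
cs=max(cv2.findContours(m,0,2)[0],key=cv2.contourArea)
bx=cv2.boxPoints(cv2.minAreaRect(cs));print(bx)
for b in bx: print(pix2w(p,b[::-1],.062))
print("handle pred")
print(w2pix(p,[pix2w(p,(200,361),.141)]),pix2w(p,(200,361),.141))
E
```

```text
[[298.52597 210.15884]
 [318.10434 152.57547]
 [421.74362 187.81284]
 [402.16525 245.39621]]
[0.58638364 0.04279817 0.062     ]
[ 0.73371501 -0.00145234  0.062     ]
[ 0.65234315 -0.26302255  0.062     ]
[ 0.50632174 -0.21589622  0.062     ]
handle pred
[[200. 361.]] [ 0.60304115 -0.10566469  0.141     ]
```

View pics/crop0.png

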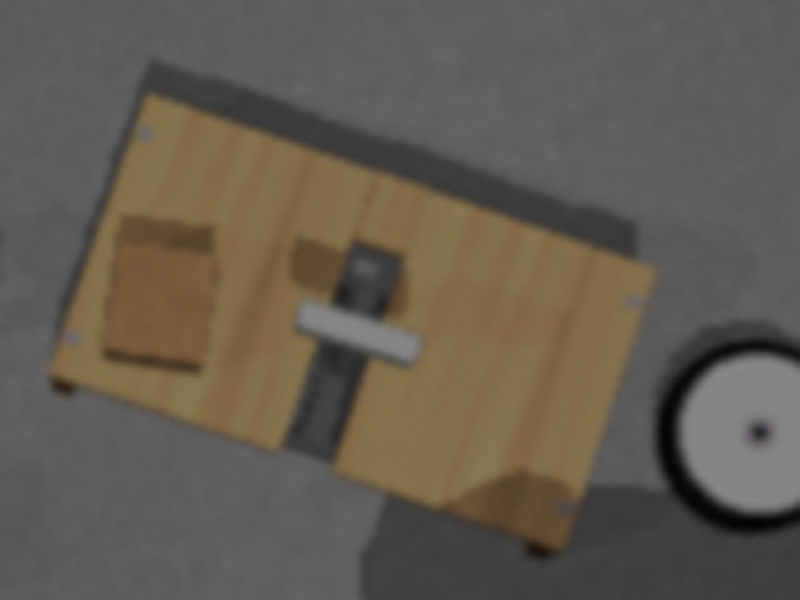

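The handle in the rack slot sits on a dark, uncoloured tray at crop (358, 331), which is top view (201, 361.6). That matches the description, and the pink and turquoise ones don't. Next I'll triangulate it.

```bash
cat >> h.py <<'E'
def tri(obs):
    A=[];b=[]
    for p,rc in obs:
        c=np.array(p["position"]);d=pix2w(p,rc,0)-c;d/=np.linalg.norm(d);M=np.eye(3)-np.outer(d,d);A.append(M);b.append(M@c)
    return np.linalg.lstsq(np.vstack(A),np.hstack(b),rcond=None)[0]
def delta(P,yang):
    s=sense();T=Rq(s["eef_rot"]);d=T.inv().apply(np.array(P)-s["ee_pos"])*1000
    y=T.as_matrix()[:,1];a=np.arctan2(y[1],y[0]);w=(yang-a+np.pi)%(2*np.pi)-np.pi
    return d.round(1),-w
E
python3 - <<'E'
from h import *
im=cv2.imread("pics/scene0.png");c=im[220:320,220:340]
cv2.imwrite("pics/crop1.png",cv2.resize(c,None,fx=6,fy=6,interpolation=cv2.INTER_CUBIC))
pt=eyes.camera_params("top");ps=eyes.camera_params("scene")
print("top h",pix2w(pt,(201.2,361.6),.141)); 
c=np.array([.6197,-.1094]);yw=-.298
ex=np.array([np.cos(yw),np.sin(yw)]);ey=np.array([-ex[1],ex[0]])
pts=[[*(c+ex*x+ey*y),.062] for x,y in((-.075,-.135),(-.075,.135),(.075,.135),(.075,-.135),(-.075,0),(.04,0))]
h=pix2w(pt,(201.2,361.6),.141)
print("rack-rel",(h[:2]-c)@ex,(h[:2]-c)@ey)
print("scene pix rack corners",w2pix(ps,pts).round(1).tolist(),"handle top",w2pix(ps,[h]))
print("pink",[pix2w(pt,x,0.02).round(3).tolist() for x in((298,430),(375,408),(315,455),(350,383))])
print(delta([h[0],h[1],.25],yw))
E
```

```text
top h [ 0.60022813 -0.10713797  0.141     ]
rack-rel -0.019277809783950998 -0.0035547825886828996
scene pix rack corners [[238.0, 261.9], [271.0, 327.9], [296.7, 294.7], [260.0, 228.0], [253.9, 293.6], [271.9, 268.1]] handle top [[240.70490719 279.56934317]]
pink [[0.379, -0.295, 0.02], [0.185, -0.243, 0.02], [0.338, -0.359, 0.02], [0.246, -0.179, 0.02]]
(array([ 535.3, -357.9,   -4.8]), np.float64(-0.9498802880442918))
```

View pics/crop1.png

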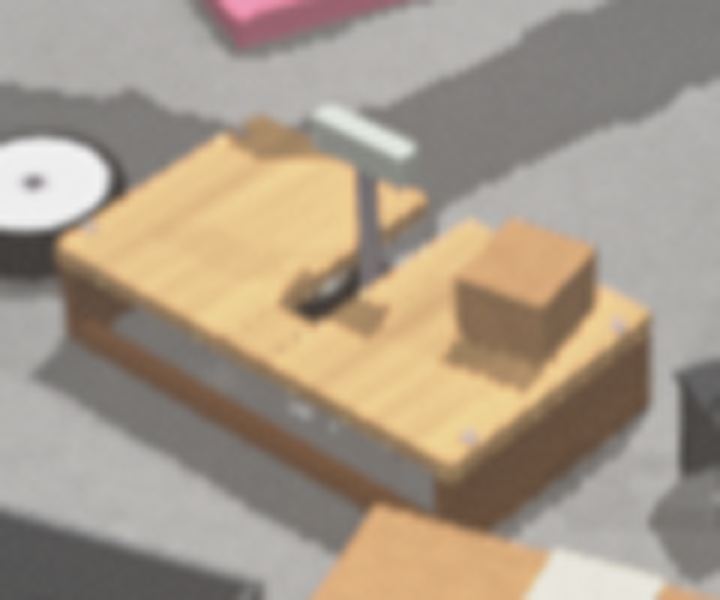

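Request:
move_arm --deltas "30 -20 0 -0.06; 65 -43 0 -0.12; 105 -70 0 -0.2; 145 -97 0 -0.28; 185 -124 0 -0.36; 225 -150 0 -0.44; 265 -177 0 -0.52; 305 -204 0 -0.6; 345 -231 0 -0.66; 375 -250 0 -0.7" --fingers 100

```text
time: 1.4
ee_pos: [0.4844, -0.257, 0.2457]
eef_rot: [-0.0, 0.871, 0.492, 0.001]
force: [0.6, 0.1, 0.2]
width: 0.0854
```

Run:
```python
from h import *
s=sense();print(s["ee_pos"],s["q"],s["force"])
print(delta([.600,-.107,.25],-.298))
```

```text
[ 0.48441229 -0.25695044  0.24566524] [ 0.66483374  0.22663375 -0.29892662  1.77473263  0.07127591  1.14998585
 -0.19876993] [0.62619964 0.11403952 0.20226607]
(array([188.1,  21.5,  -4.1]), np.float64(-0.24479314050473944))
```

Request:
move_arm --deltas "20 2 0 -0.03; 50 6 0 -0.07; 85 10 0 -0.11; 120 14 -2 -0.16; 150 17 -4 -0.2; 175 20 -4 -0.23; 188 21.5 -4 -0.245; 188 21.5 -4 -0.245; 188 21.5 -4 -0.245; 188 21.5 -4 -0.245"

```text
time: 2.4
ee_pos: [0.599, -0.1093, 0.2498]
eef_rot: [0.0, 0.805, 0.593, -0.0]
force: [0.3, 0.1, -0.1]
width: 0.0851
```

Run:
```python
from h import *
s=sense();print(s["ee_pos"],s["q"])
p=eyes.camera_params("wrist");im=eyes.grab_frame("wrist");cv2.imwrite("pics/w1.png",im[:,:,::-1]);print(p["position"],p["orientation"])
t=finder.tip_of("wrist","carrier_handle");print(t[:3])
for x in t[:3]: print(pix2w(p,x["at"],.13))
im=eyes.grab_frame("top");cv2.imwrite("pics/top1.png",im[:,:,::-1])
print(delta([.600,-.107,.125],-.298))
```

```text
[ 0.59899772 -0.10934931  0.24978777] [ 0.43332842  0.34357393 -0.41610482  1.62481083  0.14700154  1.20378725
 -0.31498372]
[ 0.61794776 -0.04549974  0.37760061] [ 0.97977632 -0.13267547  0.01979353 -0.14847157]
[{'at': [233.3, 317.5], 'score': 0.82}, {'at': [202.8, 339.3], 'score': 0.34}]
[ 0.59952441 -0.10543593  0.13      ]
[ 0.62189763 -0.08792849  0.13      ]
(array([1.50e+00, 1.00e-01, 1.25e+02]), np.float64(-0.0018542753604569029))
```

View pics/w1.png

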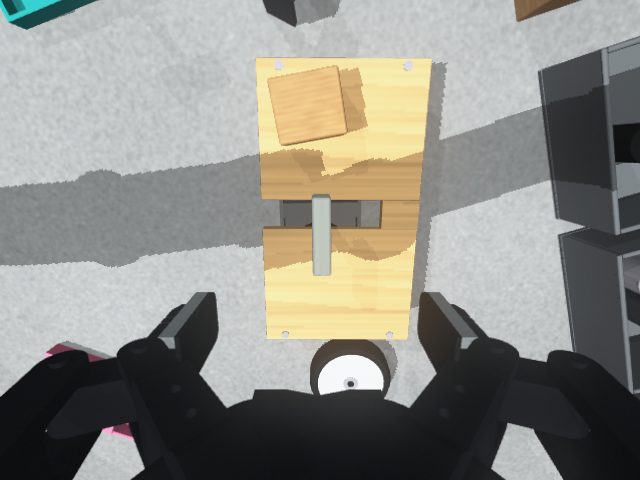

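Wrist view: handle bar from (195, 321) to (275, 321), parallel to the jaw faces and centred in the slot. I'll refine the handle and rack positions from this picture.

Run:
```python
from h import *
p=eyes.camera_params("wrist")
im=cv2.imread("pics/w1.png");cv2.imwrite("pics/w1c.png",cv2.resize(im[180:290,250:400],None,fx=5,fy=5,interpolation=cv2.INTER_CUBIC))
a=pix2w(p,(195,321),.141);b=pix2w(p,(275,321.5),.141);print("handle ends",a,b,np.linalg.norm(a-b))
P=np.array([pix2w(p,x,.062)[:2] for x in((58,257),(58,431),(338,407),(338,267))]);print(P)
c=P.mean(0);e=P[1]+P[2]-P[0]-P[3];yw=np.arctan2(e[1],e[0]);e2=P[0]+P[1]-P[2]-P[3];print(c,yw,np.arctan2(-e2[0],e2[1]))
ex=np.array([np.cos(yw),np.sin(yw)]);h=(a+b)[:2]/2;print("rel",(h-c)@ex,(h-c)@[-ex[1],ex[0]])
print("slot",[pix2w(p,x,.062) for x in((200,381),(228,381))])
print(delta([h[0],h[1],.125],-.298))
```

```text
handle ends [ 0.61134247 -0.07596207  0.141     ] [ 0.59407341 -0.13370061  0.141     ] 0.060265740154845295
[[ 0.59118711  0.04031573]
 [ 0.7318086  -0.00323532]
 [ 0.65176709 -0.25821615]
 [ 0.51008133 -0.21441151]]
[ 0.62121103 -0.10888681] -0.30008994790329474 -0.30621218893235885
rel -0.018875011732162807 -0.001595394586544007
slot [array([ 0.66183475, -0.10766921,  0.062     ]), array([ 0.65512978, -0.13401824,  0.062     ])]
(array([  4.4,   2. , 125. ]), np.float64(-0.0018542753604569029))
```

View pics/w1c.png

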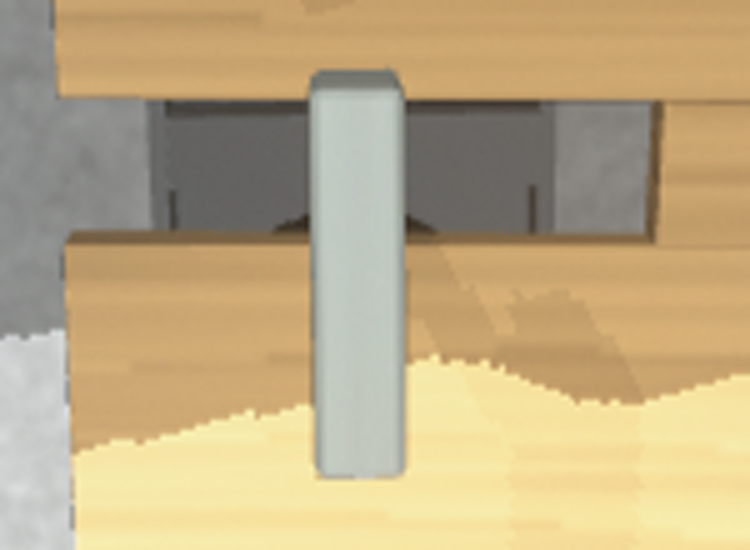

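Request:
move_arm --deltas "1 1 10 0; 2 2 25 0; 3.5 2 42 0; 3.5 2 60 0; 3.5 2 78 0; 3.5 2 95 0; 3.5 2 110 0; 3.5 2 120 0; 3.5 2 125 0; 3.5 2 125 0"

```text
time: 3.55
ee_pos: [0.6021, -0.1057, 0.1242]
eef_rot: [-0.0, 0.805, 0.594, 0.0]
force: [-0.6, 0.5, 0.3]
width: 0.0853
```

Request:
move_arm --deltas "0 0 0 0; 0 0 0 0; 0 0 0 0; 0 0 0 0; 0 0 0 0; 0 0 0 0; 0 0 0 0; 0 0 0 0; 0 0 0 0; 0 0 0 0" --fingers 0

```text
time: 4.55
ee_pos: [0.6026, -0.1058, 0.1246]
eef_rot: [0.0, 0.805, 0.593, 0.0]
force: [1.8, -0.3, 1.2]
width: 0.0134
```

Run:
```python
from h import *
s=sense();print(s["ee_pos"],s["width"],s["force"],s["torque"])
im=eyes.grab_frame("wrist");cv2.imwrite("pics/w2.png",im[:,:,::-1])
c=np.array([.6205,-.109]);yw=-.302;ex=np.array([np.cos(yw),np.sin(yw)])
r=s["ee_pos"][:2]-c;print("rel",r@ex,r@[-ex[1],ex[0]])
T=c+ex*-.175;print(T,delta([*T,s["ee_pos"][2]+.0],-.302))
```

```text
[ 0.60255788 -0.10579488  0.12455127] 0.013356167215689375 [ 1.82877374 -0.32429352  1.16030777] [-0.08680977 -0.34610121 -0.09077143]
rel -0.01808341952380148 -0.00227646113157839
[ 0.45341988 -0.0569497 ] (array([ 2.600e+00, -1.569e+02, -1.000e-01]), np.float64(0.002042367550953994))
```

View pics/w2.png

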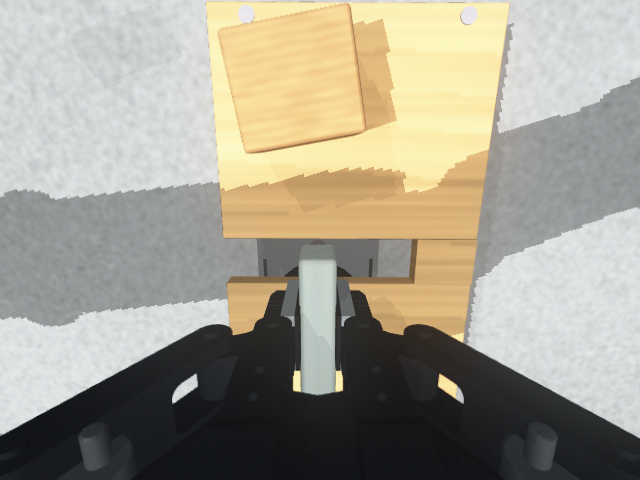

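The bar is held (13.4 mm opening). I'll raise it slightly (4 mm) and slide half the way, watching the force.

Request:
move_arm --deltas "0 0 -2 0; 0 0 -4 0; 0 0 -4 0; 0.3 -8 -4 0; 0.5 -20 -4 0; 0.7 -32 -4 0; 1 -44 -4 0; 1.2 -56 -4 0; 1.4 -66 -4 0; 1.5 -70 -4 0"

```text
time: 5.6
ee_pos: [0.5346, -0.0832, 0.1285]
eef_rot: [0.0, 0.805, 0.594, -0.0]
force: [0.5, 0.1, -5.9]
width: 0.0131
```

Run:
```python
from h import *
s=sense();print(s["ee_pos"],s["width"],s["force"],s["torque"])
im=eyes.grab_frame("wrist");cv2.imwrite("pics/w3.png",im[:,:,::-1])
im=eyes.grab_frame("scene");cv2.imwrite("pics/s3.png",cv2.resize(im[200:330,200:380,::-1],None,fx=4,fy=4))
c=np.array([.6205,-.109]);yw=-.302;ex=np.array([np.cos(yw),np.sin(yw)])
r=s["ee_pos"][:2]-c;print("rel",r@ex,r@[-ex[1],ex[0]])
T=c+ex*-.175;print(T,delta([*T,s["ee_pos"][2]+.0],-.302))
```

```text
[ 0.5346075  -0.08324357  0.12851164] 0.013071747691614592 [ 0.49849617  0.118461   -5.92707132] [ 0.07464311 -0.02580449 -0.01525341]
rel -0.08966605211233095 -0.0009562436531051974
[ 0.45341988 -0.0569497 ] (array([  1.2, -86.4,   0. ]), np.float64(0.0022151357271598116))
```

View pics/w3.png

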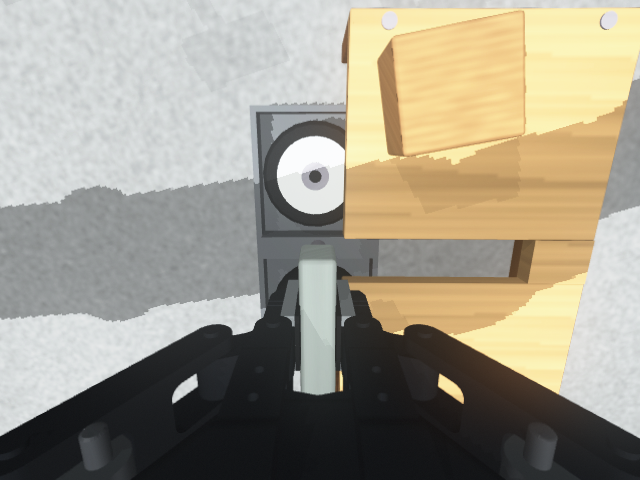

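View pics/s3.png

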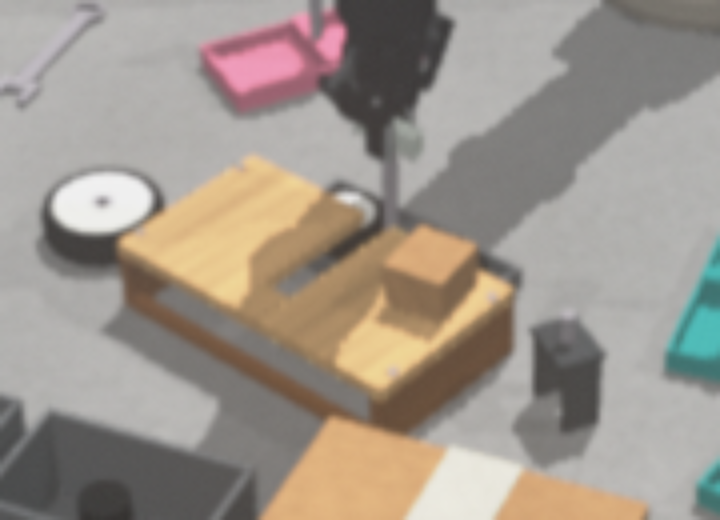

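Carrier half out, wheel seated, no side load. I'll slide the remaining distance.

Request:
move_arm --deltas "0.2 -6 0 0; 0.4 -18 0 0; 0.6 -32 0 0; 0.8 -46 0 0; 1 -60 0 0; 1.2 -74 0 0; 1.2 -85 0 0; 1.2 -92 0 0; 1.2 -95 0 0; 1.2 -95 0 0"

```text
time: 6.7
ee_pos: [0.4452, -0.0544, 0.1287]
eef_rot: [0.001, 0.805, 0.594, 0.001]
force: [0.0, 0.5, -5.8]
width: 0.0133
```

Run:
```python
from h import *
s=sense();print(s["ee_pos"],s["width"],s["force"],s["torque"])
im=eyes.grab_frame("wrist");cv2.imwrite("pics/w4.png",im[:,:,::-1])
im=eyes.grab_frame("scene");cv2.imwrite("pics/s4.png",cv2.resize(im[180:310,220:400,::-1],None,fx=4,fy=4))
c=np.array([.6205,-.109]);yw=-.302;ex=np.array([np.cos(yw),np.sin(yw)])
r=s["ee_pos"][:2]-c;print("rel",r@ex,r@[-ex[1],ex[0]])
```

```text
[ 0.44522834 -0.05435697  0.1286938 ] 0.013340781898205893 [ 3.54041519e-03  4.52232937e-01 -5.77752234e+00] [ 0.01919174  0.01577731 -0.03904865]
rel -0.18359198060499887 3.897970959845093e-05
```

View pics/w4.png

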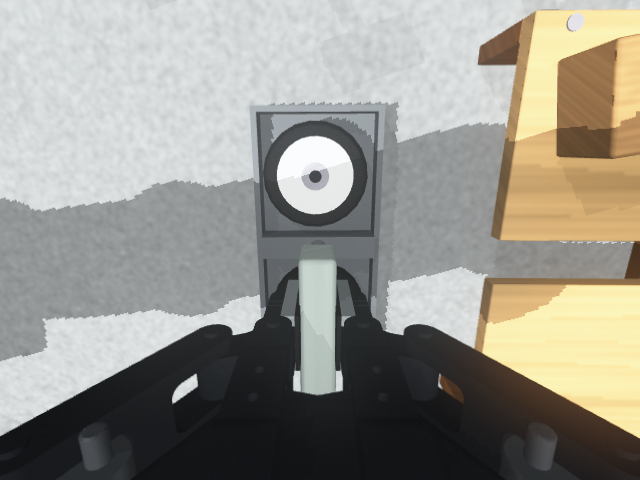

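View pics/s4.png

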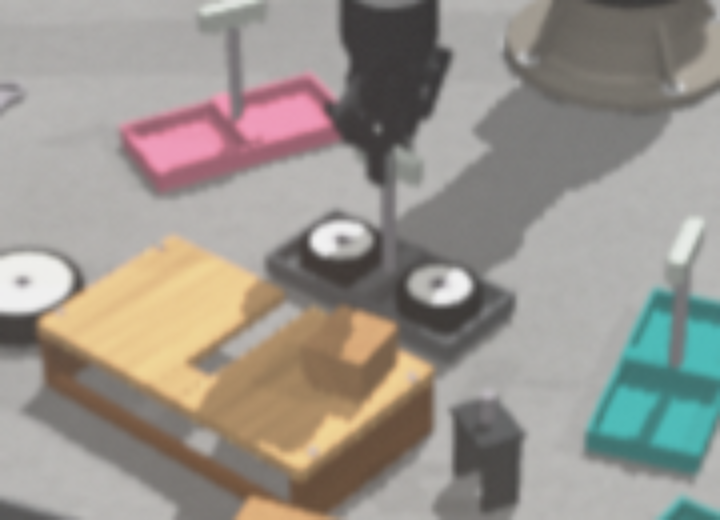

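The carrier is fully out (rack x ≈ -0.184) with both wheels seated and the tray level. Lifting 150 mm.

Request:
move_arm --deltas "0 0 -5 0; 0 0 -18 0; 0 0 -36 0; 0 0 -56 0; 0 0 -76 0; 0 0 -96 0; 0 0 -115 0; 0 0 -132 0; 0 0 -145 0; 0 0 -150 0"

```text
time: 7.8
ee_pos: [0.4465, -0.0544, 0.2808]
eef_rot: [0.002, 0.805, 0.594, 0.002]
force: [0.3, -0.0, -5.3]
width: 0.0133
```

Request:
move_arm --deltas "0 0 0 0; 0 0 0 0; 0 0 0 0; 0 0 0 0; 0 0 0 0; 0 0 0 0; 0 0 0 0; 0 0 0 0; 0 0 0 0; 0 0 0 0"

```text
time: 8.8
ee_pos: [0.4466, -0.0544, 0.2808]
eef_rot: [0.002, 0.805, 0.594, 0.002]
force: [0.4, 0.4, -5.8]
width: 0.0131
```

Run:
```python
from h import *
s=sense();print(s["time"],s["ee_pos"],s["eef_rot"],s["width"],s["force"],s["torque"],abs(s["qd"]).max())
im=eyes.grab_frame("wrist");cv2.imwrite("pics/w5.png",im[:,:,::-1])
im=eyes.grab_frame("scene");cv2.imwrite("pics/s5.png",cv2.resize(im[140:300,210:410,::-1],None,fx=4,fy=4))
c=np.array([.6205,-.109]);yw=-.302;ex=np.array([np.cos(yw),np.sin(yw)])
r=s["ee_pos"][:2]-c;print("rel",r@ex,r@[-ex[1],ex[0]])
```

```text
8.8 [ 0.44657442 -0.0543659   0.28081072] [0.00203811 0.80475257 0.59360317 0.00210145] 0.013133887709864912 [ 0.35756677  0.3736108  -5.84918758] [-0.02254517 -0.03528801 -0.00227041] 0.0023725775797472756
rel -0.18230416273068117 0.0004308229590612306
```

View pics/w5.png

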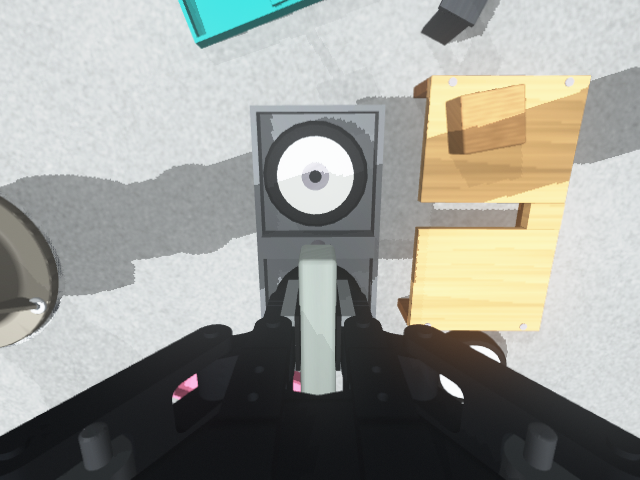

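View pics/s5.png

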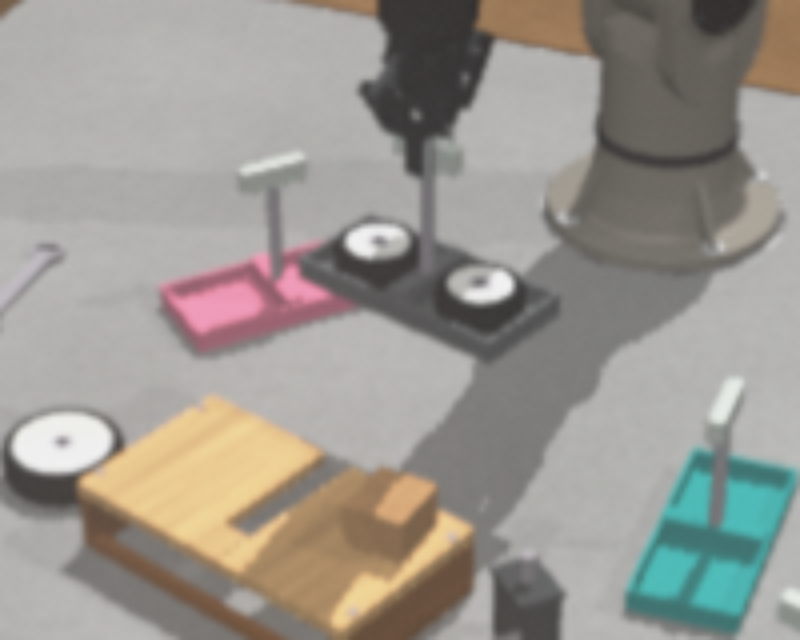

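The carrier is held at about 0.156 m, level and still, with both wheels in it and the other things where they were. Handing in.

```bash
python3 -c "
from rig import ctrl
print(ctrl.job_done())"
```

```text
the job is handed in; nothing more can be done
None
```

The carrier is out from under the rack and held about 15 cm above the bench in front of it, and I handed the job in at 8.9 s of the 38 s. `job_done()` gives no verdict, so the result below rests on my own last checks.

**What I did:** I gripped the T handle, raised the carrier about 4 mm so it would not drag, and slid it along the slot. It came out to about 183 mm in front of the rack's centre. I then lifted it 150 mm and held it still for a second.

**Last checks:**
- **Position:** by the arm's pose, the carrier's underside is about 0.155 m up, 182 mm in front of the rack's centre and under 1 mm to the side. The rack's position comes from the camera pictures, good to a few mm.
- **Grip:** the fingers are 13.1 mm apart on the 14 mm bar, and the wrist carries a steady 5.8 N or so.
- **Level and still:** the tool is under 0.01 rad from vertical and the joints are almost still. I judged the tray itself level from the pictures.
- **Wheels and surroundings:** both wheels lie flat in the tray. The rack, carton, fork, spare wheel and the pink and turquoise look-alikes looked unmoved. I did not check the tin, spanner, screwdriver and brake block again at the end, but the arm did not go near them.

No check failed. The handle and rack positions from the different cameras agreed to a few mm.

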